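# Load the empty inspection pocket and swing the magnifier over it

## Robot

A 6-joint arm with a two-finger parallel gripper is mounted at the origin on the work surface. World frame = base frame: x ahead of the robot, y to its left, z up, the work surface at z = 0. Lengths are in m, angles in rad, forces in N, time in s.
With the tool pointing down it reaches from about 0.325 to 0.775 m from the base axis. Payload 5.5 kg.
Tool frame: the origin (TCP) lies at the very end of the fingers, on their centre line; the grasp point (between the pads) lies 19 mm behind it (manip.grip_point_offset is the distance from the TCP to the grasp point, in m); z points along the fingers, y is the line along which they close (so a half turn about z gives the same grasp; the last joint's range is limited). The gripper opens to 85 mm and grips with 20 to 120 N. Pads are 22 mm wide; open, the fingers measure 114 mm over their backs; the gripper's body (76 mm by 85 mm) begins 54 mm behind the grasp point. The pads swing forward as they close: fully open they stand 13 mm farther back than shut.
Start: joints at [-1.226, 0.091, 1.231, -0, 1.82, -0.057], TCP at [0.235, -0.552, 0.231] pointing down, gripper open.
Joint ranges: [-2.87, 2.87], [-0.86, 2.18], [0.17, 2.46], [-1.51, 4.65], [0.06, 2.69], [-2.65, 2.65]. Speed limits (rad/s): [2.57, 2.57, 3.01, 3.14, 3.14, 3.14].

## Interface

Orientations are given as a unit quaternion [x, y, z, w].
In Python, from station import manip, cams, ticket gives the robot as it stands.
- The arm moves only by the tool move_arm, never from a script. Its arguments are lists of equal length, an entry for each row: "offset": the shift along the tool's x, y, z as a fraction of full scale, a list of three; "delta_rot": the turn, a rotation vector about the tool's x, y, z as a fraction of full scale, a list of three; "fingers": the finger opening in mm, from 0 to 85.4. A call has 1 to 12 rows; each row is the pose to reach, as a shift and turn from the pose commanded when the call began, along the tool's axes at that moment; what a row does not reach only later rows make up. Full scale, the value 1, is 0.1 m for a shift and 30 degrees for a turn. A row lasts 1/12 s, in which the tool goes at most 41.7 mm and 7.16 degrees, less where a joint would pass 70% of its speed; a pose out of reach is approached as far as the arm can. A call with a number of a shift or a turn outside -1 to 1 is refused whole. A call with a gripper value outside its range is refused whole. The fingers move at their own pace and stop on an object; the grip force is fixed at half the most. Time passes only in rows, so rows that repeat a pose let the fingers close. It gives the time, the measured TCP pose, the force, the opening and the grip force at its end, in the units of the state.
- manip.state(): the state, without advancing time (a new reading comes with each control period).
- cams.camera(name): name is "scene" or "top" or "wrist"; returns a dict with "pixels" (384x512x3 uint8, red, green, blue), "camera_matrix" (3x3 intrinsics, pixels), "R" (3x3) and "t" (3): a world point X has camera coordinates R X + t; the wrist camera has in their place "T_tool_cam" (4x4, takes a point from camera to tool coordinates, whose origin is the TCP and whose axes are the flange's). Camera axes: x right, y down, z forward; pixel columns grow to the right and rows downward; lengths in m; the calibration is good to about 2 mm. The wrist camera is an equidistant fisheye: a pixel r from the principal point sees the ray r / f radians off the axis. A picture is of the moment at which its call begins: read the wrist's pose just before it. There is no depth.
- ticket.job_done(): hands the job in; it is judged then, once.
The state is a dict: "time_s": time; "joint_pos": joint angles; "qd": joint speeds; "joint_efforts": joint torques, N m; "tcp_pos": TCP position; "orientation": TCP orientation; "wrist_force": force on the tool from outside, world axes, zero at the start; "wrist_torque": the same for the moment, N m; "gripper_width": finger opening in m; "gripper_force": force on a finger pad.
Only numpy, scipy, OpenCV 4.12 (cv2) and the standard library are available. Lean on these libraries where they do the work, as an engineer would, in place of code of your own. Each camera call takes 0.05 s, during which the arm holds its last target. There are 200 camera calls.

## Task

One of the three pockets of the inspection stand has no heat sink in it: take the loose heat sink from the bench and lower it, fins up, all the way down into that empty pocket before you let go of it. Then swing the magnifier by its upright handle so that the lens is centred over the heat sink you have just loaded, and leave it there. Leave the other two heat sinks and the other bench things where they are.

Things in the scene. Friction and masses are not known exactly. Their poses are not given: they have to be found in the camera images.
- loose_sink: the loose one of three identical heat sinks, lying on the bench beside the stand, left or right: extruded aluminium heat sink, 50 mm long (own x, along the fins) x 40 mm wide (own y) x 28 mm tall; fins up; origin at the centre of its underside, z up; about 0.09 kg; grip it across its 40 mm width. 
- sink_1: one of the two heat sinks that already lie in two of the three pockets (which two varies): extruded aluminium heat sink, 50 mm long (own x, along the fins) x 40 mm wide (own y) x 28 mm tall; fins up; origin at the centre of its underside, z up; about 0.09 kg; grip it across its 40 mm width. 
- sink_2: the other heat sink that already lies in a pocket: extruded aluminium heat sink, 50 mm long (own x, along the fins) x 40 mm wide (own y) x 28 mm tall; fins up; origin at the centre of its underside, z up; about 0.09 kg; grip it across its 40 mm width. 
- stand: white inspection stand fixed to the bench: a 100 mm hub disc with three spokes, 8 mm thick, to three pockets on its robot side; a 24 mm steel column at the hub carries the magnifier arm. Origin on the column's (hinge) axis at bench level; x points away from the robot, y to the left, z up at yaw 0
- pocket_left (a point): centre of the floor of the stand's left (+y) pocket, an open tray 60 mm (stand's x) x 50 mm (stand's y) inside; walls 5 mm thick rise 8.5 mm above its floor, which is 9.5 mm above the bench. Axes as the stand's. A heat sink lies in it with fins along the stand's x, 5 mm of play all round. 170 mm from the hinge axis, this one at magnifier angle -0.698
- pocket_middle (a point): centre of the floor of the stand's middle pocket, an open tray 60 mm (stand's x) x 50 mm (stand's y) inside; walls 5 mm thick rise 8.5 mm above its floor, which is 9.5 mm above the bench. Axes as the stand's. A heat sink lies in it with fins along the stand's x, 5 mm of play all round. 170 mm from the hinge axis, this one at magnifier angle 0
- pocket_right (a point): centre of the floor of the stand's right (-y) pocket, an open tray 60 mm (stand's x) x 50 mm (stand's y) inside; walls 5 mm thick rise 8.5 mm above its floor, which is 9.5 mm above the bench. Axes as the stand's. A heat sink lies in it with fins along the stand's x, 5 mm of play all round. 170 mm from the hinge axis, this one at magnifier angle +0.698
- magnifier (a joint): angle of the magnifier arm about the stand's vertical axis, rad, counter-clockwise from above; 0 points along the stand's -x, over the middle pocket; range -1.0 to 2.2; it starts parked at the right (-y), beyond the right pocket, and stays where it is left
- lens (a point): centre of the round lens, 80 mm across its black frame, 8 mm thick, 170 mm from the hinge axis; its underside is 75 mm above the bench, 37 mm above a loaded heat sink's fins
- handle (a point): grip point on the magnifier's handle: an upright steel post of 14 mm diameter that stands on the arm 90 mm from the hinge axis, from 83 mm (top of the arm) to 128 mm above the bench; this point is at 112 mm, on the post's axis. The arm's hub, 38 mm across, is 92 mm high
- spool: bystander: steel spool standing on end, 54 mm diameter, 40 mm tall; origin at the centre of its underside
- tip_cleaner: bystander: round brass tip-cleaner pot, 68 mm diameter, 58 mm tall; origin at the centre of its underside
- flux_jar: bystander: small closed jar, 48 mm diameter, 50 mm tall; origin at the centre of its underside
- screwdriver: bystander: screwdriver lying on the bench beyond the stand, 160 mm long along its own x

How it is judged:
On the way, in this order (a step that is already met when the one before it is completed fails the run):
1. the loose heat sink is lowered into the empty pocket while still held (its underside within 6 mm of the pocket floor) (((horizontal distance between loose_sink and pocket_left below 0.01 m and z of loose_sink in the frame of pocket_left between -0.004 and 0.006 m) or (horizontal distance between loose_sink and pocket_middle below 0.01 m and z of loose_sink in the frame of pocket_middle between -0.004 and 0.006 m) or (horizontal distance between loose_sink and pocket_right below 0.01 m and z of loose_sink in the frame of pocket_right between -0.004 and 0.006 m)) and contact force between the fingers and loose_sink above 0.5 N), for 0.05 s.
2. with it lying flat in the pocket, the lens is swung over it (((horizontal distance between loose_sink and pocket_left below 0.01 m and z of loose_sink in the frame of pocket_left between -0.004 and 0.004 m) or (horizontal distance between loose_sink and pocket_middle below 0.01 m and z of loose_sink in the frame of pocket_middle between -0.004 and 0.004 m) or (horizontal distance between loose_sink and pocket_right below 0.01 m and z of loose_sink in the frame of pocket_right between -0.004 and 0.004 m)) and angle between loose_sink's own z axis and vertical below 0.08 rad and horizontal distance between lens and loose_sink below 0.014 m), for 0.2 s.
At the end, for the whole second after the job is handed in: Loose heat sink flat (0.08 rad) in the pocket that was empty: underside within 4 mm of the floor, centre within 10 mm of the pocket's; lens centre within 14 mm of that heat sink's centre seen from above, magnifier still; the other two heat sinks within 15 mm of where they started (all of step 2 and velocity of joint magnifier between -0.05 and 0.05 rad/s and linear speed of loose_sink below 0.02 m/s and distance of each of sink_1, sink_2 from where it was at the start of the episode below 0.015 m); the robot touches nothing.
It fails at once if a heat sink that was already loaded is displaced by more than 15 mm (distance of any of sink_1, sink_2 from where it was at the start of the episode above 0.015 m).
It fails at once if a bystander (spool, tip cleaner, jar, screwdriver) is moved by more than 30 mm (distance of any of spool, tip_cleaner, flux_jar, screwdriver from where it was at the start of the episode above 0.03 m).
It also fails if it takes over 64 s, if anything falls off the work surface, if the arm or the gripper's body presses on something with over 40 N, if the wrist force passes 120 N, or if a joint passes its speed limit or range.

## Working session

There is one attempt and no reset: what is moved stays moved. The work goes in short steps, Python scripts to look and compute and a tool call to move; the robot and the scene stay as the last step left them, time stands still between calls to the robot, and variables do not carry over. Pictures are saved under pics/ and viewed, at most 10 in all, crops included, and the job is handed in when it is done.

Besides the shell and the picture viewer there is one more tool, called after ">>>" as name(argument=value, ...), one argument or row to a line, values as JSON. move_arm: Moves the arm, as the interface text tells. Shift numbers are shares of 0.1 m and turn numbers shares of 30 degrees, none past 1 either way. Its arguments: {"type":"object","properties":{"offset":{"type":"array","items":{"type":"array","items":{"type":"number","minimum":-1,"maximum":1}}},"delta_rot":{"type":"array","items":{"type":"array","items":{"type":"number","minimum":-1,"maximum":1}}},"fingers":{"type":"array","items":{"type":"number"}}},"required":["offset","delta_rot","fingers"]}

```bash
mkdir -p pics
python3 - <<'E'
from station import manip,cams
import cv2,numpy as np,pickle
d={}
for n in("top","scene"):
    c=cams.camera(n);d[n]=c
    cv2.imwrite(f"pics/{n}0.png",cv2.resize(c["pixels"][:,:,::-1],(800,600),interpolation=cv2.INTER_CUBIC))
    print(n,c["camera_matrix"].tolist(),np.round(c["R"],3).tolist(),np.round(c["t"],3).tolist())
pickle.dump(d,open("d0.pkl","wb"))
s=manip.state();print(s)
E
```

```text
top [[454.93432427390275, 0.0, 250.47007709700978], [0.0, 454.93432427390275, 188.94010111508962], [0.0, 0.0, 1.0]] [[0.007, -1.0, -0.001], [-1.0, -0.006, -0.026], [0.026, 0.001, -1.0]] [-0.009, 0.556, 1.497]
scene [[391.56926219178627, 0.0, 257.9763840847424], [0.0, 391.56926219178627, 198.94720072637634], [0.0, 0.0, 1.0]] [[-0.88, 0.475, -0.001], [0.284, 0.524, -0.803], [-0.381, -0.707, -0.596]] [0.527, -0.059, 1.354]
{'time_s': 0.1, 'joint_pos': array([-1.22562719e+00,  9.18282017e-02,  1.23180025e+00,  4.23674277e-06,
        1.81978321e+00, -5.67248878e-02]), 'qd': array([-0.00099014, -0.00230072, -0.00203954, -0.00043156,  0.00092007,
       -0.00095145]), 'joint_efforts': array([ 5.20280271e-03, -4.60217965e+01, -4.19218934e+01,  2.49362984e-04,
        1.06311074e-02,  1.38655815e-05]), 'tcp_pos': array([ 0.23459718, -0.55195981,  0.23021757]), 'orientation': array([ 9.79877487e-01,  1.99597804e-01, -1.28684198e-04, -9.00357023e-04]), 'wrist_force': array([-0.02389962, -0.00133462, -0.27963922]), 'wrist_torque': array([-0.02342271,  0.02584261,  0.06115935]), 'gripper_force': 0.0, 'gripper_width': 0.08514514069728617}
```

View pics/top0.png

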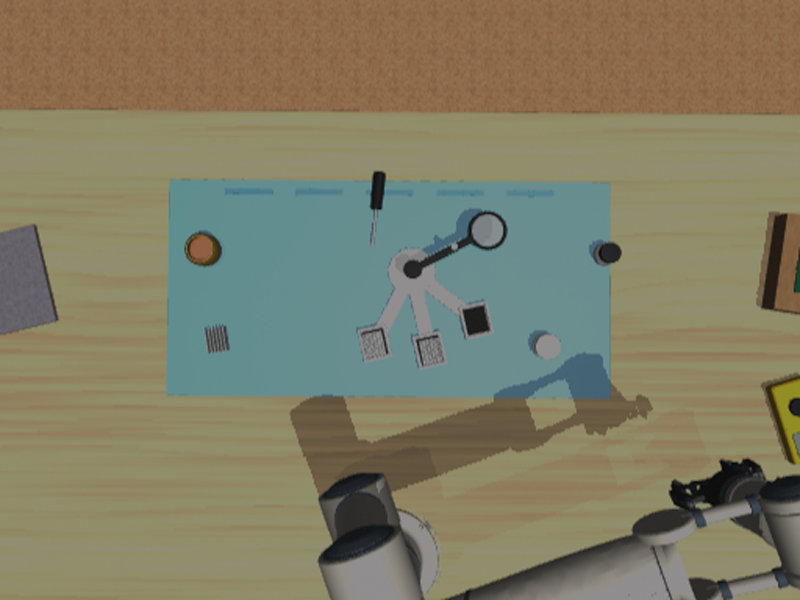

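View pics/scene0.png

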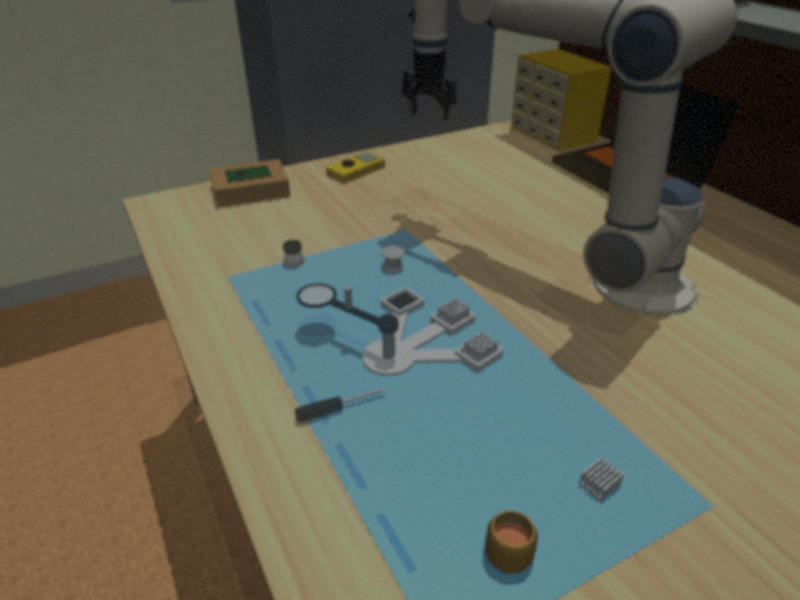

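The top view shows the loose sink at left (217,339), with fins near vertical. The right pocket at (476,320) is empty with a dark floor, the hinge is at (412,269), and the lens is parked at (487,230). I'll take enlarged crops to measure.

Run:
```python
import cv2,pickle,numpy as np
p=pickle.load(open("d0.pkl","rb"))["top"]["pixels"][:,:,::-1]
a=cv2.resize(p[135:240,222:332],None,fx=5,fy=5,interpolation=cv2.INTER_CUBIC) 
b=cv2.resize(p[197:237,120:160],None,fx=6,fy=6,interpolation=cv2.INTER_CUBIC)
o=np.zeros((525,800,3),np.uint8);o[:525,:550]=a;o[:240,555:795]=b
cv2.imwrite("pics/crop0.png",cv2.convertScaleAbs(o,alpha=1.3))
```

```text
(no output)
```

View pics/crop0.png

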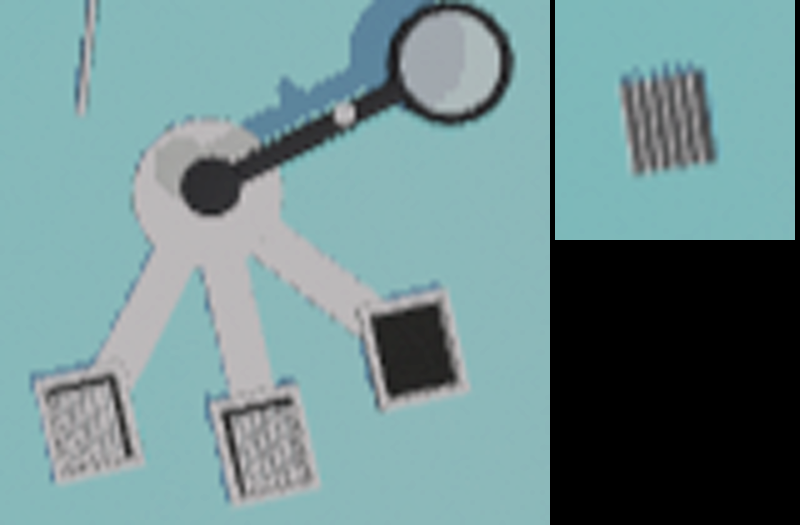

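```bash
cat > h.py <<'E'
import numpy as np
from scipy.spatial.transform import Rotation as Ro
def ray(c,uv,z):
    K,R,t=c["camera_matrix"],np.array(c["R"]),np.array(c["t"])
    d=R.T@np.linalg.solve(K,[uv[0],uv[1],1]);o=-R.T@t
    return (o+d*(z-o[2])/d[2])[:2]
def rz(a):return np.array([[np.cos(a),-np.sin(a)],[np.sin(a),np.cos(a)]])
def go(s,pos,yaw):
    """offset (0.1m) & rotvec (30deg) from commanded ~ measured pose; tool down with tool-y axis yaw: tool y dir = yaw mod pi"""
    R0=Ro.from_quat(s["orientation"]);best=None
    for y in(yaw,yaw+np.pi):
        ty=np.array([np.cos(y),np.sin(y),0]);tz=np.array([0,0,-1.]);tx=np.cross(ty,tz)
        r=(R0.inv()*Ro.from_matrix(np.c_[tx,ty,tz])).as_rotvec()
        if best is None or np.linalg.norm(r)<np.linalg.norm(best):best=r
    return R0.inv().apply(np.array(pos)-s["tcp_pos"])/.1,best/np.radians(30)
E
python3 - <<'E'
from h import *
import pickle
from scipy.optimize import least_squares
c=pickle.load(open("d0.pkl","rb"))["top"]
A=lambda u,v,z:ray(c,((u+.5)/5-.5+222,(v+.5)/5-.5+135),z)
B=lambda u,v,z:ray(c,((u-555+.5)/6-.5+120,(v+.5)/6-.5+197),z)
hub=A(211,186,.092);disc=A(208,190,.008);lens=A(450,63,.08);han=A(344,114,.128)
P=[A(88,422,.018),A(265.5,443,.018),A(414,350,.018)]
print(hub,disc,lens,han,np.linalg.norm(lens-hub),np.linalg.norm(han-hub),P)
loc=[np.array([-.17*np.cos(a),-.17*np.sin(a)]) for a in(-.698,0,.698)]
f=lambda q:np.concatenate([(rz(q[2])@l+q[:2]-p) for l,p in zip(loc+[np.zeros(2)]*2,P+[hub,disc])])
r=least_squares(f,[hub[0],hub[1],0]);print(r.x,r.fun.round(4))
for l in loc:print(rz(r.x[2])@l+r.x[:2])
print("mag",np.arctan2(*(-(rz(-r.x[2])@(lens-hub)))[::-1]))
C=[B(*q,.028) for q in((622,78),(705,70),(717,162),(636,174))]
print(C,np.mean(C,0),[np.linalg.norm(C[i]-C[i-1]) for i in range(4)])
d1=C[0]-C[3];d2=C[1]-C[2];d=d1+d2;print("sinkyaw",np.arctan2(d[1],d[0]),np.arctan2(d1[1],d1[0]),np.arctan2(d2[1],d2[0]))
w=C[0]-C[1]+C[3]-C[2];print("w",np.arctan2(w[1],w[0])-np.pi/2)
for q in [((360,310),(447,288),(468,392),(381,410)),((210,400),(297,385),(320,485),(235,504)),((32,378),(120,362),(143,464),(57,485))]:
    C=[A(*k,.018) for k in q];d=C[0]-C[3]+C[1]-C[2];print(np.arctan2(d[1],d[0]),np.linalg.norm(d)/2)
E
```

```text
[ 0.60716372 -0.04671691] [ 0.60989755 -0.04707374] [ 0.6865968  -0.19736226] [ 0.64930184 -0.12650579] 0.17030453767954007 0.09023240754835489 [array([0.45648603, 0.03097381]), array([ 0.44350553, -0.08544608]), array([ 0.50505028, -0.18254   ])]
[ 0.60834686 -0.04695011  0.22502064] [ 0.0005 -0.0005 -0.0009  0.0006  0.0007  0.      0.0012 -0.0002 -0.0016
  0.0001]
[0.4570103  0.03049179]
[ 0.44263264 -0.08488161]
[ 0.50576645 -0.18251286]
mag 1.8310125342232706
[array([0.48521081, 0.384325  ]), array([0.48984589, 0.33929181]), array([0.44000854, 0.33214867]), array([0.43322028, 0.37602768])] [0.46207138 0.35794829] [np.float64(0.05264846272268091), np.float64(0.04527109240324808), np.float64(0.05034666134519356), np.float64(0.04440099206154567)]
sinkyaw 0.15048644510745565 0.15825814433455584 0.14235942354609327
w 0.12777882174454924
0.20662371651253 0.06823440077631694
0.23662738586371346 0.06853910102422647
0.2331958537961389 0.07020426696307094
```

The fit agrees to within 1.6 mm: stand at (0.608, -0.047) with yaw 0.225, right pocket at (0.506, -0.1825). The sink is at about (0.462, 0.360) with yaw about 0.14. First I turn, then shift towards the sink.

>>> move_arm(
  offset=[
    [0,0,0],
    [0,0,0],
    [0,0,0],
    [0,0,0],
  ],
  delta_rot=[
    [0,0,0.17],
    [0,0,0.34],
    [0,0,0.5],
    [0,0,0.5],
  ],
  fingers=[85,85,85,85],
)

```text
time_s: 0.43
tcp_pos: [0.2346, -0.5521, 0.2306]
orientation: [0.998, 0.068, -0.0, -0.001]
wrist_force: [-0.0, 0.6, -0.2]
gripper_width: 0.0851
gripper_force: 0.0
```

>>> move_arm(
  offset=[
    [0.1,-0.24,0],
    [0.2,-0.48,0],
    [0.3,-0.73,0],
    [0.39,-0.97,0],
  ],
  delta_rot=[
    [0,0,0],
    [0,0,0],
    [0,0,0],
    [0,0,0],
  ],
  fingers=[85,85,85,85],
)

```text
time_s: 0.77
tcp_pos: [0.2598, -0.4495, 0.2307]
orientation: [0.997, 0.071, -0.0, -0.001]
wrist_force: [-0.1, 0.1, -0.4]
gripper_width: 0.0849
gripper_force: 0.0
```

>>> move_arm(
  offset=[
    [0.1,-0.24,0],
    [0.2,-0.48,0],
    [0.3,-0.73,0],
    [0.39,-0.97,0],
  ],
  delta_rot=[
    [0,0,0],
    [0,0,0],
    [0,0,0],
    [0,0,0],
  ],
  fingers=[85,85,85,85],
)

```text
time_s: 1.1
tcp_pos: [0.2849, -0.3478, 0.2309]
orientation: [0.997, 0.071, -0.0, -0.0]
wrist_force: [0.5, -0.2, -0.3]
gripper_width: 0.0847
gripper_force: 0.0
```

>>> move_arm(
  offset=[
    [0.1,-0.24,0],
    [0.2,-0.48,0],
    [0.3,-0.73,0],
    [0.39,-0.97,0],
  ],
  delta_rot=[
    [0,0,0],
    [0,0,0],
    [0,0,0],
    [0,0,0],
  ],
  fingers=[85,85,85,85],
)

```text
time_s: 1.43
tcp_pos: [0.3099, -0.2464, 0.231]
orientation: [0.997, 0.071, -0.0, -0.0]
wrist_force: [0.7, -0.4, 0.5]
gripper_width: 0.0849
gripper_force: 0.0
```

>>> move_arm(
  offset=[
    [0.1,-0.24,0],
    [0.2,-0.48,0],
    [0.3,-0.73,0],
    [0.39,-0.97,0],
  ],
  delta_rot=[
    [0,0,0],
    [0,0,0],
    [0,0,0],
    [0,0,0],
  ],
  fingers=[85,85,85,85],
)

```text
time_s: 1.77
tcp_pos: [0.335, -0.1449, 0.2311]
orientation: [0.997, 0.071, 0.0, -0.0]
wrist_force: [0.4, 0.4, 0.4]
gripper_width: 0.0853
gripper_force: 0.0
```

>>> move_arm(
  offset=[
    [0.1,-0.24,0],
    [0.2,-0.48,0],
    [0.3,-0.73,0],
    [0.39,-0.97,0],
  ],
  delta_rot=[
    [0,0,0],
    [0,0,0],
    [0,0,0],
    [0,0,0],
  ],
  fingers=[85,85,85,85],
)

```text
time_s: 2.1
tcp_pos: [0.3601, -0.0434, 0.2312]
orientation: [0.997, 0.071, 0.0, -0.0]
wrist_force: [0.3, 0.0, 0.3]
gripper_width: 0.0849
gripper_force: 0.0
```

>>> move_arm(
  offset=[
    [0.1,-0.24,0],
    [0.2,-0.48,0],
    [0.3,-0.73,0],
    [0.39,-0.97,0],
  ],
  delta_rot=[
    [0,0,0],
    [0,0,0],
    [0,0,0],
    [0,0,0],
  ],
  fingers=[85,85,85,85],
)

```text
time_s: 2.43
tcp_pos: [0.3851, 0.0582, 0.2311]
orientation: [0.997, 0.072, 0.0, -0.0]
wrist_force: [1.0, 0.0, 0.9]
gripper_width: 0.0852
gripper_force: 0.0
```

>>> move_arm(
  offset=[
    [0.1,-0.24,0],
    [0.2,-0.48,0],
    [0.3,-0.73,0],
    [0.39,-0.97,0],
  ],
  delta_rot=[
    [0,0,0],
    [0,0,0],
    [0,0,0],
    [0,0,0],
  ],
  fingers=[85,85,85,85],
)

```text
time_s: 2.77
tcp_pos: [0.4102, 0.1597, 0.231]
orientation: [0.997, 0.072, -0.0, 0.0]
wrist_force: [-0.8, -0.3, -0.5]
gripper_width: 0.0849
gripper_force: 0.0
```

>>> move_arm(
  offset=[
    [0.1,-0.24,0],
    [0.2,-0.48,0],
    [0.3,-0.73,0],
    [0.39,-0.97,0],
  ],
  delta_rot=[
    [0,0,0],
    [0,0,0],
    [0,0,0],
    [0,0,0],
  ],
  fingers=[85,85,85,85],
)

```text
time_s: 3.1
tcp_pos: [0.4353, 0.2611, 0.2309]
orientation: [0.997, 0.072, -0.0, 0.0]
wrist_force: [-0.1, -1.2, -1.1]
gripper_width: 0.0844
gripper_force: 0.0
```

>>> move_arm(
  offset=[
    [0.1,-0.24,0.2],
    [0.2,-0.48,0.4],
    [0.3,-0.7,0.6],
    [0.39,-0.9,0.8],
    [0.39,-0.9,0.8],
    [0.39,-0.9,0.8],
  ],
  delta_rot=[
    [0,0,0],
    [0,0,0],
    [0,0,0],
    [0,0,0],
    [0,0,0],
    [0,0,0],
  ],
  fingers=[85,85,85,85,85,85],
)

```text
time_s: 3.6
tcp_pos: [0.4604, 0.3543, 0.1488]
orientation: [0.997, 0.072, -0.002, 0.001]
wrist_force: [0.4, -0.6, -0.8]
gripper_width: 0.0849
gripper_force: 0.0
```

Run:
```python
from station import manip,cams
import cv2,numpy as np,pickle
s=manip.state();c=cams.camera("wrist");pickle.dump((s,c),open("w1.pkl","wb"))
cv2.imwrite("pics/w1.png",cv2.convertScaleAbs(cv2.resize(c["pixels"][:,:,::-1],(800,600),interpolation=cv2.INTER_CUBIC),alpha=1.4))
print(s["tcp_pos"],s["orientation"],s["joint_pos"],c["T_tool_cam"],c["camera_matrix"])
```

```text
[0.46036164 0.354251   0.14875642] [ 0.99742496  0.07167284 -0.00213493  0.00137406] [ 5.97441196e-01  4.34659438e-02  1.42615798e+00 -2.35643539e-04
  1.67704110e+00  2.02474397e+00] [[-3.14455800e-04 -9.48728444e-01 -3.16092140e-01  8.17176757e-02]
 [ 9.99999948e-01 -2.74603364e-04 -1.70620379e-04  7.87579935e-05]
 [ 7.50724418e-05 -3.16092177e-01  9.48728481e-01 -1.43309402e-01]
 [ 0.00000000e+00  0.00000000e+00  0.00000000e+00  1.00000000e+00]] [[297.31863964   0.         255.05074692]
 [  0.         297.31863964 192.05217365]
 [  0.           0.           1.        ]]
```

View pics/w1.png

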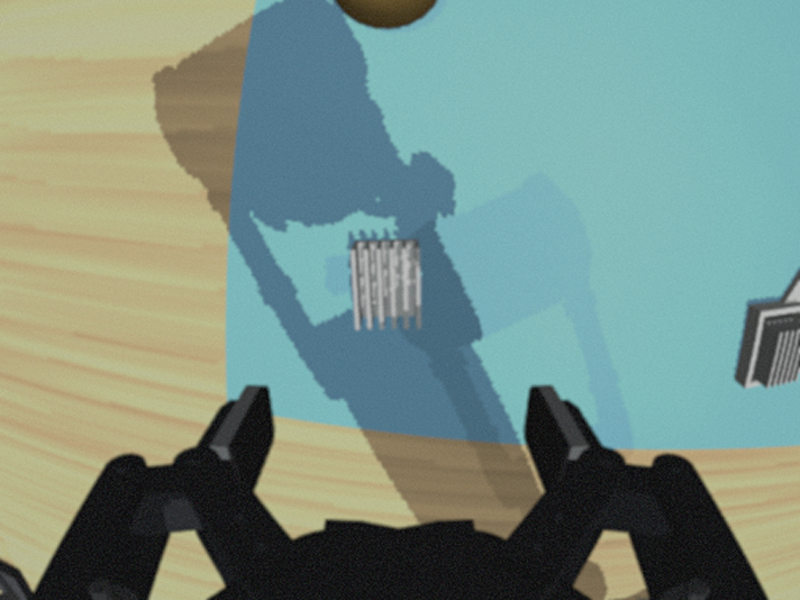

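The wrist view shows the sink between the fingers, with fin-top corners near (352,241), (419,240), (421,318) and (356,328), and the fins nearly vertical.

```bash
cat >> h.py <<'E'
def wray(s,c,uv,z):
    K=c["camera_matrix"];T=np.array(c["T_tool_cam"]);p=np.array([uv[0]-K[0,2],uv[1]-K[1,2]]);r=np.hypot(*p);th=r/K[0,0]
    d=np.r_[np.sin(th)*p/max(r,1e-9),np.cos(th)];R=Ro.from_quat(s["orientation"]).as_matrix()
    d=R@T[:3,:3]@d;o=R@T[:3,3]+s["tcp_pos"];return (o+d*(z-o[2])/d[2])[:2]
E
python3 - <<'E'
from h import *
import pickle
s,c=pickle.load(open("w1.pkl","rb"))
for z in(0,.028):
  C=[wray(s,c,((u+.5)/1.5625-.5,(v+.5)/1.5625-.5),z) for u,v in((351,242),(419,240),(421,328),(357,330))]
  print(z,np.round(C,4).tolist(),np.mean(C,0),[round(np.linalg.norm(C[i]-C[i-1]),4) for i in range(4)])
  for a,b in((3,0),(2,1)):
    d=C[b]-C[a];print(np.arctan2(d[1],d[0]))
for t in((.462,.360,.012),):print(go(s,t,.14+np.pi/2))
E
```

```text
0 [[0.4791, 0.3875], [0.4864, 0.3446], [0.4269, 0.3338], [0.4192, 0.3766]] [0.45288988 0.36063524] [np.float64(0.0608), np.float64(0.0436), np.float64(0.0605), np.float64(0.0435)]
0.17959025609528156
0.17859488376960356
0.028 [[0.4851, 0.3855], [0.4917, 0.3467], [0.4379, 0.3369], [0.431, 0.3756]] [0.46142738 0.36117832] [np.float64(0.055), np.float64(0.0394), np.float64(0.0547), np.float64(0.0393)]
0.17959025609528106
0.17859488376960253
(array([ 0.03052811, -0.05788663,  1.36730481]), array([0.0046653 , 0.00850198, 0.0066256 ]))
```

>>> move_arm(
  offset=[
    [0.03,-0.07,0.3],
    [0.03,-0.07,0.6],
    [0.03,-0.07,0.9],
    [0.03,-0.07,0.9],
    [0.03,-0.07,0.9],
    [0.03,-0.07,0.9],
  ],
  delta_rot=[
    [0,0,-0.04],
    [0,0,-0.04],
    [0,0,-0.04],
    [0,0,-0.04],
    [0,0,-0.04],
    [0,0,-0.04],
  ],
  fingers=[85,85,85,85,85,85],
)

```text
time_s: 4.15
tcp_pos: [0.4646, 0.3618, 0.0646]
orientation: [0.997, 0.08, 0.002, -0.001]
wrist_force: [0.2, -0.0, -0.3]
gripper_width: 0.0846
gripper_force: 0.0
```

>>> move_arm(
  offset=[
    [-0.02,0,0.15],
    [-0.02,0,0.3],
    [-0.02,0,0.45],
    [-0.02,0,0.5],
    [-0.02,0,0.5],
    [-0.02,0,0.5],
  ],
  delta_rot=[
    [0,0,0],
    [0,0,0],
    [0,0,0],
    [0,0,0],
    [0,0,0],
    [0,0,0],
  ],
  fingers=[85,85,85,85,85,85],
)

```text
time_s: 4.65
tcp_pos: [0.4624, 0.3618, 0.0136]
orientation: [0.997, 0.08, 0.001, -0.001]
wrist_force: [-0.7, 0.0, 0.6]
gripper_width: 0.0851
gripper_force: 0.0
```

>>> move_arm(
  offset=[
    [0,0,0.02],
    [0,0,0.02],
    [0,0,0.02],
    [0,0,0.02],
    [0,0,0.02],
    [0,0,0.02],
    [0,0,0.02],
    [0,0,0.02],
    [0,0,0.02],
    [0,0,0.02],
    [0,0,0.02],
    [0,0,0.02],
  ],
  delta_rot=[
    [0,0,0],
    [0,0,0],
    [0,0,0],
    [0,0,0],
    [0,0,0],
    [0,0,0],
    [0,0,0],
    [0,0,0],
    [0,0,0],
    [0,0,0],
    [0,0,0],
    [0,0,0],
  ],
  fingers=[60,50,30,30,30,30,30,30,30,30,30,30],
)

```text
time_s: 5.65
tcp_pos: [0.4619, 0.3617, 0.0102]
orientation: [0.997, 0.08, 0.001, -0.0]
wrist_force: [-0.7, 0.1, 6.6]
gripper_width: 0.0387
gripper_force: 62.9
```

>>> move_arm(
  offset=[
    [0,0,-0.15],
    [0,0,-0.4],
    [0,0,-0.7],
    [0,0,-1],
    [0,0,-1],
    [0,0,-1],
  ],
  delta_rot=[
    [0,0,0],
    [0,0,0],
    [0,0,0],
    [0,0,0],
    [0,0,0],
    [0,0,0],
  ],
  fingers=[30,30,30,30,30,30],
)

```text
time_s: 6.15
tcp_pos: [0.4622, 0.3619, 0.1113]
orientation: [0.997, 0.08, 0.002, -0.001]
wrist_force: [-0.6, 0.6, -0.5]
gripper_width: 0.0383
gripper_force: 62.3
```

Run:
```python
from station import manip,cams
import cv2,numpy as np,pickle
s=manip.state();c=cams.camera("wrist");pickle.dump((s,c),open("w2.pkl","wb"))
cv2.imwrite("pics/w2.png",cv2.convertScaleAbs(cv2.resize(c["pixels"][192:,128:384,::-1],(800,600),interpolation=cv2.INTER_CUBIC),alpha=1.4))
print(s["tcp_pos"],s["orientation"],s["gripper_width"])
```

```text
[0.46220313 0.3619082  0.11127774] [ 9.96759168e-01  8.04216423e-02  1.61773250e-03 -9.50569021e-04] 0.03826353039620044
```

View pics/w2.png

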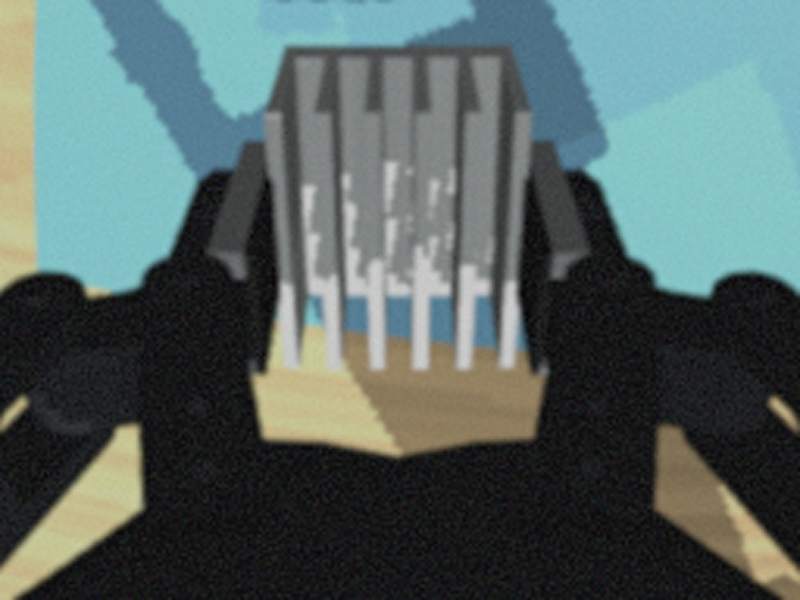

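The sink is held level, with the far fin-top ends at crop (268..528,112) and the near ends at (290..508,368). I compute its offset in the tool frame and the moves to the pocket.

Run:
```python
from h import *
import pickle
s,c=pickle.load(open("w2.pkl","rb"))
R=Ro.from_quat(s["orientation"])
for u,v in((274,112),(524,112),(290,366),(508,366),(285,48),(514,48)):
    z=.129 if v>60 else .101
    w=wray(s,c,((u+.5)/3.125-.5+128,(v+.5)/3.125-.5+192),z);print(R.inv().apply(np.r_[w,z]-s["tcp_pos"]).round(4))
for t in((.5058,-.1825,.12),):print(go(s,t,.225+np.pi/2))
```

```text
[ 0.0223 -0.0186 -0.0176]
[ 0.0223  0.019  -0.0177]
[-0.0275 -0.0189 -0.0178]
[-0.0274  0.0193 -0.0178]
[ 0.0217 -0.0201  0.0104]
[0.0217 0.0207 0.0103]
(array([-0.44216785,  5.44340558, -0.0976156 ]), array([-0.00291475, -0.00654896, -0.12219752]))
```

The sink centre is at tool x = -2.6 mm, y = 0, and its length reads 49.8 mm, which matches. The target TCP is (0.5083, -0.1819).

>>> move_arm(
  offset=[
    [0,0,0],
    [0,0,0],
  ],
  delta_rot=[
    [0,0,-0.06],
    [0,0,-0.12],
  ],
  fingers=[30,30],
)

```text
time_s: 6.37
tcp_pos: [0.4603, 0.3606, 0.1063]
orientation: [0.994, 0.112, -0.002, 0.001]
wrist_force: [-0.5, 0.9, -1.3]
gripper_width: 0.0388
gripper_force: 62.3
```

>>> move_arm(
  offset=[
    [-0.02,0.15,0],
    [-0.06,0.4,0],
    [-0.1,0.65,0],
    [-0.13,0.9,0],
  ],
  delta_rot=[
    [0,0,0],
    [0,0,0],
    [0,0,0],
    [0,0,0],
  ],
  fingers=[30,30,30,30],
)

```text
time_s: 6.7
tcp_pos: [0.4675, 0.2686, 0.1068]
orientation: [0.994, 0.112, -0.002, 0.001]
wrist_force: [0.3, 0.4, -0.3]
gripper_width: 0.0386
gripper_force: 62.3
```

>>> move_arm(
  offset=[
    [-0.03,0.23,0],
    [-0.06,0.45,0],
    [-0.1,0.68,0],
    [-0.13,0.9,0],
  ],
  delta_rot=[
    [0,0,0],
    [0,0,0],
    [0,0,0],
    [0,0,0],
  ],
  fingers=[30,30,30,30],
)

```text
time_s: 7.03
tcp_pos: [0.4748, 0.1777, 0.1071]
orientation: [0.994, 0.111, -0.002, 0.001]
wrist_force: [0.6, -0.4, -0.1]
gripper_width: 0.0385
gripper_force: 62.3
```

>>> move_arm(
  offset=[
    [-0.03,0.23,0],
    [-0.06,0.45,0],
    [-0.1,0.68,0],
    [-0.13,0.9,0],
  ],
  delta_rot=[
    [0,0,0],
    [0,0,0],
    [0,0,0],
    [0,0,0],
  ],
  fingers=[30,30,30,30],
)

```text
time_s: 7.37
tcp_pos: [0.4819, 0.0874, 0.1071]
orientation: [0.994, 0.111, -0.002, 0.0]
wrist_force: [-0.3, -0.3, 0.4]
gripper_width: 0.039
gripper_force: 62.3
```

>>> move_arm(
  offset=[
    [-0.03,0.23,0],
    [-0.06,0.45,0],
    [-0.1,0.68,0],
    [-0.13,0.9,0],
  ],
  delta_rot=[
    [0,0,0],
    [0,0,0],
    [0,0,0],
    [0,0,0],
  ],
  fingers=[30,30,30,30],
)

```text
time_s: 7.7
tcp_pos: [0.4891, -0.0031, 0.1072]
orientation: [0.994, 0.111, -0.002, -0.0]
wrist_force: [0.1, -0.5, 0.1]
gripper_width: 0.0387
gripper_force: 62.3
```

>>> move_arm(
  offset=[
    [-0.03,0.23,0],
    [-0.06,0.45,0],
    [-0.1,0.68,0],
    [-0.13,0.9,0],
    [-0.13,0.9,0],
    [-0.13,0.9,0],
  ],
  delta_rot=[
    [0,0,0],
    [0,0,0],
    [0,0,0],
    [0,0,0],
    [0,0,0],
    [0,0,0],
  ],
  fingers=[30,30,30,30,30,30],
)

```text
time_s: 8.2
tcp_pos: [0.4965, -0.093, 0.1074]
orientation: [0.994, 0.11, -0.002, -0.001]
wrist_force: [-0.7, 0.5, -0.6]
gripper_width: 0.0385
gripper_force: 62.3
```

Run:
```python
from station import manip,cams
from h import *
import cv2,pickle
s=manip.state();c=cams.camera("wrist");pickle.dump((s,c),open("w3.pkl","wb"))
cv2.imwrite("pics/w3.png",cv2.convertScaleAbs(cv2.resize(c["pixels"][:,:,::-1],(800,600),interpolation=cv2.INTER_CUBIC),alpha=1.4))
print(s["tcp_pos"],s["orientation"],s["gripper_width"],go(s,(.5083,-.1819,.06),.225+np.pi/2))
```

```text
[ 0.49652484 -0.09300398  0.10735756] [ 9.93920102e-01  1.10090119e-01 -1.62139465e-03 -6.05484063e-04] 0.0384830165433476 (array([-0.07818326,  0.89391919,  0.47242491]), array([-0.00299344,  0.00589449, -0.00835033]))
```

View pics/w3.png

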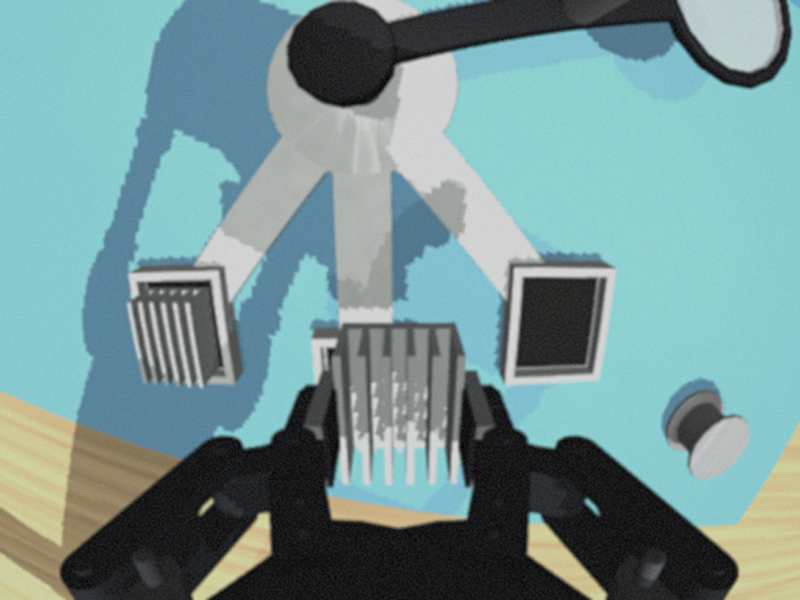

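The wrist view shows the empty right pocket at about (558,323), with outer corners (512,265), (613,267), (601,380) and (505,382). I check that against the plan.

Run:
```python
from h import *
import pickle
s,c=pickle.load(open("w3.pkl","rb"))
C=[wray(s,c,((u+.5)/1.5625-.5,(v+.5)/1.5625-.5),.018) for u,v in((511,265),(614,267),(601,380),(505,383))]
print(np.mean(C,0),[round(np.linalg.norm(C[i]-C[i-1]),4) for i in range(4)])
d=C[0]-C[3]+C[1]-C[2];print(np.arctan2(d[1],d[0]))
```

```text
[ 0.50499433 -0.18396193] [np.float64(0.0701), np.float64(0.0605), np.float64(0.0707), np.float64(0.0614)]
0.2616085075408753
```

>>> move_arm(
  offset=[
    [-0.02,0.22,0],
    [-0.04,0.45,0],
    [-0.06,0.67,0.05],
    [-0.08,0.9,0.1],
    [-0.08,0.9,0.3],
    [-0.08,0.9,0.48],
    [-0.08,0.9,0.48],
    [-0.08,0.9,0.48],
    [-0.08,0.9,0.48],
  ],
  delta_rot=[
    [0,0,0],
    [0,0,0],
    [0,0,0],
    [0,0,0],
    [0,0,0],
    [0,0,0],
    [0,0,0],
    [0,0,0],
    [0,0,0],
  ],
  fingers=[30,30,30,30,30,30,30,30,30],
)

```text
time_s: 9.0
tcp_pos: [0.5103, -0.1807, 0.062]
orientation: [0.994, 0.112, 0.0, 0.0]
wrist_force: [0.8, 0.2, -0.7]
gripper_width: 0.0386
gripper_force: 62.3
```

Both measurements agree within about 1.6 mm. I lower the sink with a small correction.

>>> move_arm(
  offset=[
    [-0.025,0.015,0.1],
    [-0.025,0.015,0.2],
    [-0.025,0.015,0.25],
    [-0.025,0.015,0.3],
    [-0.025,0.015,0.34],
    [-0.025,0.015,0.38],
    [-0.025,0.015,0.4],
    [-0.025,0.015,0.41],
    [-0.025,0.015,0.41],
    [-0.025,0.015,0.41],
  ],
  delta_rot=[
    [0,0,0],
    [0,0,0],
    [0,0,0],
    [0,0,0],
    [0,0,0],
    [0,0,0],
    [0,0,0],
    [0,0,0],
    [0,0,0],
    [0,0,0],
  ],
  fingers=[30,30,30,30,30,30,30,30,30,30],
)

```text
time_s: 9.83
tcp_pos: [0.5081, -0.1835, 0.0205]
orientation: [0.994, 0.112, 0.0, 0.0]
wrist_force: [-0.7, 1.4, -0.8]
gripper_width: 0.0386
gripper_force: 62.3
```

>>> move_arm(
  offset=[
    [0,0,0.006],
    [0,0,0.006],
    [0,0,0.006],
    [0,0,0.006],
    [0,0,0.006],
    [0,0,0.006],
    [0,0,0.006],
    [0,0,0.006],
    [0,0,0.006],
    [0,0,0.006],
    [0,0,0.006],
    [0,0,0.006],
  ],
  delta_rot=[
    [0,0,0],
    [0,0,0],
    [0,0,0],
    [0,0,0],
    [0,0,0],
    [0,0,0],
    [0,0,0],
    [0,0,0],
    [0,0,0],
    [0,0,0],
    [0,0,0],
    [0,0,0],
  ],
  fingers=[30,30,30,42,46,50,54,58,58,58,58,58],
)

```text
time_s: 10.83
tcp_pos: [0.5079, -0.1835, 0.0197]
orientation: [0.994, 0.112, -0.0, -0.0]
wrist_force: [-0.0, -0.0, -0.1]
gripper_width: 0.0579
gripper_force: 0.0
```

>>> move_arm(
  offset=[
    [0,0,-0.1],
    [0,0,-0.25],
    [0,0,-0.5],
    [0,0,-0.75],
    [0,0,-1],
    [0,0,-1],
    [0,0,-1],
  ],
  delta_rot=[
    [0,0,0],
    [0,0,0],
    [0,0,0],
    [0,0,0],
    [0,0,0],
    [0,0,0],
    [0,0,0],
  ],
  fingers=[58,58,58,58,58,58,58],
)

```text
time_s: 11.42
tcp_pos: [0.5091, -0.1839, 0.1228]
orientation: [0.994, 0.112, 0.002, 0.001]
wrist_force: [-0.5, 0.1, -0.9]
gripper_width: 0.0579
gripper_force: 0.0
```

Run:
```python
from station import manip,cams
from h import *
import cv2,pickle
s=manip.state();c=cams.camera("wrist");pickle.dump((s,c),open("w4.pkl","wb"))
cv2.imwrite("pics/w4.png",cv2.convertScaleAbs(cv2.resize(c["pixels"][:,:,::-1],(800,600),interpolation=cv2.INTER_CUBIC),alpha=1.4))
print(s["tcp_pos"],s["orientation"],s["joint_pos"])
```

```text
[ 0.50911031 -0.18393189  0.12275142] [0.99374131 0.11167746 0.00219876 0.00122979] [-4.09576904e-01 -6.58308089e-02  1.58072905e+00  5.81403746e-05
  1.62165612e+00  9.37399992e-01]
```

View pics/w4.png

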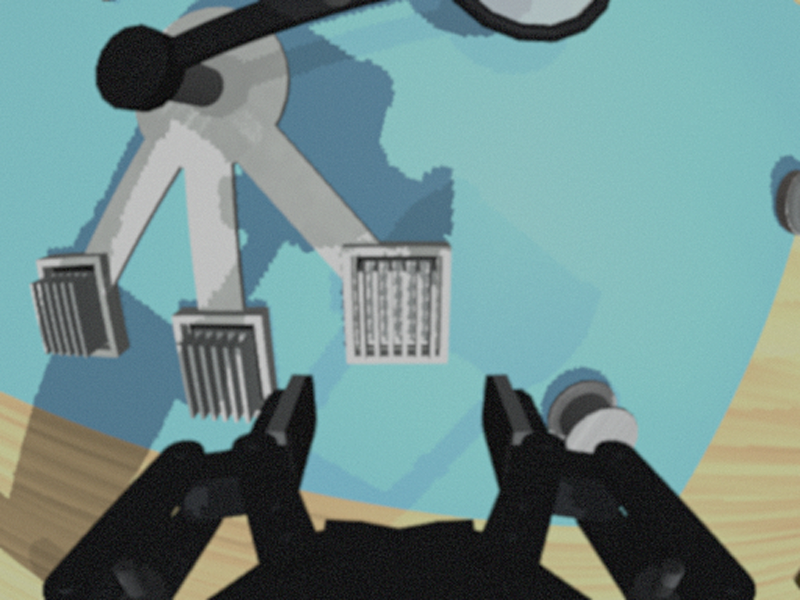

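The sink is seated in the pocket at (398,305), between the walls, and the neighbours are untouched. Next I raise the tool and turn it for the handle.

>>> move_arm(
  offset=[
    [0,0,-0.2],
    [0,0,-0.4],
    [0,0,-0.6],
    [0,0,-0.6],
    [0,0,-0.6],
  ],
  delta_rot=[
    [0,0,-0.2],
    [0,0,-0.4],
    [0,0,-0.6],
    [0,0,-0.8],
    [0,0,-1],
  ],
  fingers=[55,55,55,55,55],
)

```text
time_s: 11.88
tcp_pos: [0.5081, -0.1835, 0.1801]
orientation: [0.93, 0.367, 0.0, 0.0]
wrist_force: [-0.3, -0.1, -0.4]
gripper_width: 0.0548
gripper_force: 0.0
```

>>> move_arm(
  offset=[
    [0,0,0],
    [0,0,0],
    [0,0,0],
    [0,0,0],
    [0,0,0],
  ],
  delta_rot=[
    [0,0,-0.2],
    [0,0,-0.4],
    [0,0,-0.6],
    [0,0,-0.8],
    [0,0,-1],
  ],
  fingers=[55,55,55,55,55],
)

```text
time_s: 12.3
tcp_pos: [0.5073, -0.1832, 0.1779]
orientation: [0.803, 0.596, -0.001, -0.001]
wrist_force: [-0.3, 1.3, -0.5]
gripper_width: 0.0548
gripper_force: 0.0
```

>>> move_arm(
  offset=[
    [0,0,0],
    [0,0,0],
    [0,0,0],
    [0,0,0],
    [0,0,0],
  ],
  delta_rot=[
    [0,0,-0.2],
    [0,0,-0.4],
    [0,0,-0.4],
    [0,0,-0.4],
    [0,0,-0.4],
  ],
  fingers=[55,55,55,55,55],
)

```text
time_s: 12.72
tcp_pos: [0.5076, -0.1833, 0.1788]
orientation: [0.739, 0.673, -0.0, -0.001]
wrist_force: [-0.7, -0.4, 0.3]
gripper_width: 0.0552
gripper_force: 0.0
```

Run:
```python
from station import manip
from h import *
s=manip.state();print(s["tcp_pos"],s["joint_pos"].round(2),go(s,(.6502,-.1266,.15),-.09))
```

```text
[ 0.50762857 -0.18332016  0.17882861] [-0.41 -0.07  1.49 -0.    1.73 -0.32] (array([0.69749641, 1.36704878, 0.28664283]), array([-0.00275225, -0.00090126, -0.006401  ]))
```

>>> move_arm(
  offset=[
    [0.09,0.17,0],
    [0.18,0.35,0],
    [0.27,0.52,0],
    [0.35,0.7,0],
  ],
  delta_rot=[
    [0,0,0],
    [0,0,0],
    [0,0,0],
    [0,0,0],
  ],
  fingers=[55,55,55,55],
)

```text
time_s: 13.05
tcp_pos: [0.5814, -0.1545, 0.1794]
orientation: [0.739, 0.673, -0.0, -0.0]
wrist_force: [1.0, 0.2, -0.1]
gripper_width: 0.055
gripper_force: 0.0
```

>>> move_arm(
  offset=[
    [0.09,0.17,0],
    [0.18,0.35,0],
    [0.27,0.52,0],
    [0.35,0.67,0],
    [0.35,0.67,0],
    [0.35,0.67,0],
  ],
  delta_rot=[
    [0,0,0],
    [0,0,0],
    [0,0,0],
    [0,0,0],
    [0,0,0],
    [0,0,0],
  ],
  fingers=[55,55,55,55,55,55],
)

```text
time_s: 13.55
tcp_pos: [0.6507, -0.1257, 0.1786]
orientation: [0.739, 0.674, -0.001, -0.001]
wrist_force: [-0.2, -0.1, 0.6]
gripper_width: 0.0552
gripper_force: 0.0
```

Run:
```python
from station import manip
from h import *
s=manip.state();print(s["tcp_pos"],go(s,(.6502,-.1266,.096),-.09))
```

```text
[ 0.65070662 -0.12573373  0.17859602] (array([-0.00913184, -0.00272417,  0.82596616]), array([-0.00354777, -0.00010537, -0.00181783]))
```

>>> move_arm(
  offset=[
    [-0.01,0,0.15],
    [-0.01,0,0.3],
    [-0.01,0,0.45],
    [-0.01,0,0.6],
    [-0.01,0,0.72],
    [-0.01,0,0.81],
    [-0.01,0,0.81],
    [-0.01,0,0.81],
    [-0.01,0,0.81],
    [-0.01,0,0.81],
    [-0.01,0,0.81],
    [-0.01,0,0.81],
  ],
  delta_rot=[
    [0,0,0],
    [0,0,0],
    [0,0,0],
    [0,0,0],
    [0,0,0],
    [0,0,0],
    [0,0,0],
    [0,0,0],
    [0,0,0],
    [0,0,0],
    [0,0,0],
    [0,0,0],
  ],
  fingers=[55,55,55,55,55,50,45,35,25,20,20,20],
)

```text
time_s: 14.55
tcp_pos: [0.651, -0.1272, 0.0996]
orientation: [0.738, 0.674, 0.0, 0.001]
wrist_force: [0.4, -0.1, 0.2]
gripper_width: 0.0196
gripper_force: 0.0
```

Run:
```python
from station import manip
from h import *
s=manip.state();print(s["tcp_pos"],s["gripper_width"],s["wrist_force"])
H=np.array([.6083,-.047])
for a in np.linspace(1.831,.698,11):
    p=H-.09*np.array([np.cos(a+.225),np.sin(a+.225)]);print(round(a,3),p.round(4),go(s,(*p,.097),-.09)[0].round(3))
```

```text
[ 0.65098917 -0.12716865  0.09959024] 0.019639328959026064 [ 0.36964109 -0.08753644  0.15987869]
1.831 [ 0.6503 -0.1266] [ 0.005 -0.008  0.026]
1.718 [ 0.641  -0.1308] [-0.046 -0.096  0.026]
1.604 [ 0.6313 -0.134 ] [-0.086 -0.19   0.026]
1.491 [ 0.6213 -0.1361] [-0.115 -0.287  0.026]
1.378 [ 0.6112 -0.137 ] [-0.133 -0.388  0.025]
1.264 [ 0.601  -0.1367] [-0.14  -0.489  0.025]
1.151 [ 0.5909 -0.1353] [-0.135 -0.591  0.025]
1.038 [ 0.581  -0.1328] [-0.119 -0.692  0.025]
0.925 [ 0.5715 -0.1291] [-0.091 -0.79   0.025]
0.811 [ 0.5625 -0.1244] [-0.053 -0.884  0.025]
0.698 [ 0.554  -0.1188] [-0.004 -0.974  0.025]
```

>>> move_arm(
  offset=[
    [-0.02,-0.05,0.02],
    [-0.05,-0.1,0.02],
    [-0.07,-0.145,0.02],
    [-0.09,-0.19,0.02],
    [-0.1,-0.24,0.02],
    [-0.115,-0.29,0.02],
    [-0.125,-0.34,0.02],
    [-0.133,-0.39,0.02],
    [-0.138,-0.44,0.02],
    [-0.14,-0.49,0.02],
    [-0.14,-0.49,0.02],
  ],
  delta_rot=[
    [0,0,0],
    [0,0,0],
    [0,0,0],
    [0,0,0],
    [0,0,0],
    [0,0,0],
    [0,0,0],
    [0,0,0],
    [0,0,0],
    [0,0,0],
    [0,0,0],
  ],
  fingers=[20,20,20,20,20,20,20,20,20,20,20],
)

```text
time_s: 15.47
tcp_pos: [0.5995, -0.1363, 0.0967]
orientation: [0.738, 0.674, -0.0, -0.0]
wrist_force: [-0.0, 0.2, -1.0]
gripper_width: 0.0199
gripper_force: 0.0
```

Run:
```python
from station import manip
from h import *
s=manip.state();print(s["tcp_pos"],s["gripper_width"],s["wrist_force"])
H=np.array([.6083,-.047])
for a in np.linspace(1.264,.698,6):
    p=H-.09*np.array([np.cos(a+.225),np.sin(a+.225)]);print(round(a,3),p.round(4),go(s,(*p,.097),-.09)[0].round(3))
```

```text
[ 0.59954495 -0.1363284   0.09668209] 0.01991409489670067 [-0.04203997  0.20424161 -0.9532488 ]
1.264 [ 0.6009 -0.1367] [-0.002  0.014 -0.003]
1.151 [ 0.5909 -0.1353] [ 0.002 -0.087 -0.003]
1.038 [ 0.581  -0.1328] [ 0.019 -0.188 -0.003]
0.924 [ 0.5715 -0.1291] [ 0.046 -0.286 -0.003]
0.811 [ 0.5624 -0.1244] [ 0.085 -0.38  -0.003]
0.698 [ 0.554  -0.1188] [ 0.134 -0.47  -0.003]
```

Now the second half, then I close gently on the post to centre it.

>>> move_arm(
  offset=[
    [0,-0.04,0],
    [0,-0.09,0],
    [0.01,-0.14,0],
    [0.02,-0.19,0],
    [0.03,-0.24,0],
    [0.05,-0.29,0],
    [0.065,-0.335,0],
    [0.085,-0.38,0],
    [0.11,-0.425,0],
    [0.13,-0.47,0],
    [0.13,-0.47,0],
    [0.13,-0.47,0],
  ],
  delta_rot=[
    [0,0,0],
    [0,0,0],
    [0,0,0],
    [0,0,0],
    [0,0,0],
    [0,0,0],
    [0,0,0],
    [0,0,0],
    [0,0,0],
    [0,0,0],
    [0,0,0],
    [0,0,0],
  ],
  fingers=[20,20,20,20,20,20,20,20,20,20,20,20],
)

```text
time_s: 16.47
tcp_pos: [0.5547, -0.1191, 0.0967]
orientation: [0.738, 0.675, 0.0, -0.0]
wrist_force: [-0.3, -0.6, -0.5]
gripper_width: 0.0198
gripper_force: 0.0
```

>>> move_arm(
  offset=[
    [0,0,0],
    [0,0,0],
    [0,0,0],
    [0,0,0],
    [0,0,0],
    [0,0,0],
  ],
  delta_rot=[
    [0,0,0],
    [0,0,0],
    [0,0,0],
    [0,0,0],
    [0,0,0],
    [0,0,0],
  ],
  fingers=[18,16,15,14,14,14],
)

```text
time_s: 16.97
tcp_pos: [0.5551, -0.1193, 0.0967]
orientation: [0.738, 0.674, 0.0, -0.0]
wrist_force: [1.3, -0.1, 0.5]
gripper_width: 0.014
gripper_force: 0.7
```

Run:
```python
from station import manip,cams
from h import *
import cv2,pickle
s=manip.state();print(s["tcp_pos"],s["gripper_width"],s["wrist_force"],go(s,(.554,-.1188,.097),-.09)[0])
c=cams.camera("top");pickle.dump(c,open("t2.pkl","wb"))
cv2.imwrite("pics/t2.png",cv2.convertScaleAbs(cv2.resize(c["pixels"][135:240,222:362,::-1],None,fx=5,fy=5,interpolation=cv2.INTER_CUBIC),alpha=1.3))
```

```text
[ 0.55509743 -0.11933184  0.09667307] 0.014014184972148278 [ 1.30940515 -0.14474743  0.47488335] [ 0.00430807 -0.01140831 -0.00327087]
```

View pics/t2.png

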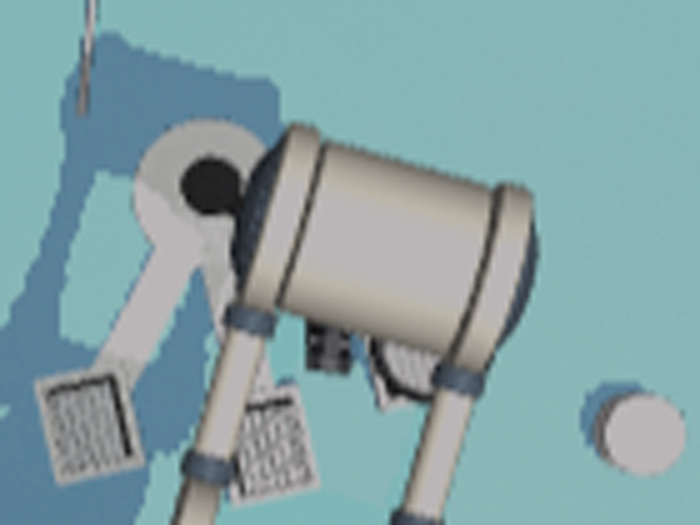

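The arm hides most of the view, but the lens frame at (405,370) lies over the right pocket. I nudge it 1 mm, open, back off upward and check.

>>> move_arm(
  offset=[
    [0,-0.01,0],
    [0,-0.01,0],
    [0,-0.01,0],
    [0,-0.01,0],
    [0,-0.01,0],
    [0,-0.01,0],
    [0,-0.01,0],
    [0,-0.01,0],
  ],
  delta_rot=[
    [0,0,0],
    [0,0,0],
    [0,0,0],
    [0,0,0],
    [0,0,0],
    [0,0,0],
    [0,0,0],
    [0,0,0],
  ],
  fingers=[14,14,16,20,26,34,40,40],
)

```text
time_s: 17.68
tcp_pos: [0.5539, -0.1194, 0.0967]
orientation: [0.738, 0.674, -0.0, -0.0]
wrist_force: [-0.3, 0.3, -0.8]
gripper_width: 0.04
gripper_force: 0.0
```

>>> move_arm(
  offset=[
    [0,0,-0.15],
    [0,0,-0.4],
    [0,0,-0.7],
    [0,0,-1],
    [0,0,-1],
  ],
  delta_rot=[
    [0,0,0],
    [0,0,0],
    [0,0,0],
    [0,0,0],
    [0,0,0],
  ],
  fingers=[40,40,40,40,40],
)

```text
time_s: 18.1
tcp_pos: [0.556, -0.1199, 0.2046]
orientation: [0.738, 0.674, 0.003, 0.005]
wrist_force: [0.4, 0.4, 1.6]
gripper_width: 0.04
gripper_force: 0.0
```

>>> move_arm(
  offset=[
    [-0.2,-0.2,0],
    [-0.5,-0.4,0],
    [-0.8,-0.6,0],
    [-1,-0.8,0],
  ],
  delta_rot=[
    [0,0,0],
    [0,0,0],
    [0,0,0],
    [0,0,0],
  ],
  fingers=[40,40,40,40],
)

```text
time_s: 18.43
tcp_pos: [0.464, -0.2134, 0.1965]
orientation: [0.738, 0.674, -0.0, 0.0]
wrist_force: [-0.9, -1.1, -0.0]
gripper_width: 0.0399
gripper_force: 0.0
```

>>> move_arm(
  offset=[
    [-0.25,0,0],
    [-0.5,0,0],
    [-0.75,0,0],
    [-1,0,0],
  ],
  delta_rot=[
    [0,0,0],
    [0,0,0],
    [0,0,0],
    [0,0,0],
  ],
  fingers=[40,40,40,40],
)

```text
time_s: 18.77
tcp_pos: [0.4558, -0.3125, 0.1968]
orientation: [0.738, 0.674, 0.0, 0.0]
wrist_force: [0.7, -0.1, 0.5]
gripper_width: 0.04
gripper_force: 0.0
```

>>> move_arm(
  offset=[
    [-0.25,0,0],
    [-0.5,0,0],
    [-0.75,0,0],
    [-1,0,0],
    [-1,0,0],
    [-1,0,0],
    [-1,0,0],
  ],
  delta_rot=[
    [0,0,0],
    [0,0,0],
    [0,0,0],
    [0,0,0],
    [0,0,0],
    [0,0,0],
    [0,0,0],
  ],
  fingers=[40,40,40,40,40,40,40],
)

```text
time_s: 19.35
tcp_pos: [0.4472, -0.4104, 0.1964]
orientation: [0.738, 0.674, 0.0, -0.0]
wrist_force: [0.1, 0.3, -0.2]
gripper_width: 0.04
gripper_force: 0.0
```

Run:
```python
from station import cams
import cv2,pickle
c=cams.camera("top");pickle.dump(c,open("t3.pkl","wb"))
cv2.imwrite("pics/t3.png",cv2.convertScaleAbs(cv2.resize(c["pixels"][135:240,222:362,::-1],None,fx=5,fy=5,interpolation=cv2.INTER_CUBIC),alpha=1.3))
```

```text
(no output)
```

View pics/t3.png

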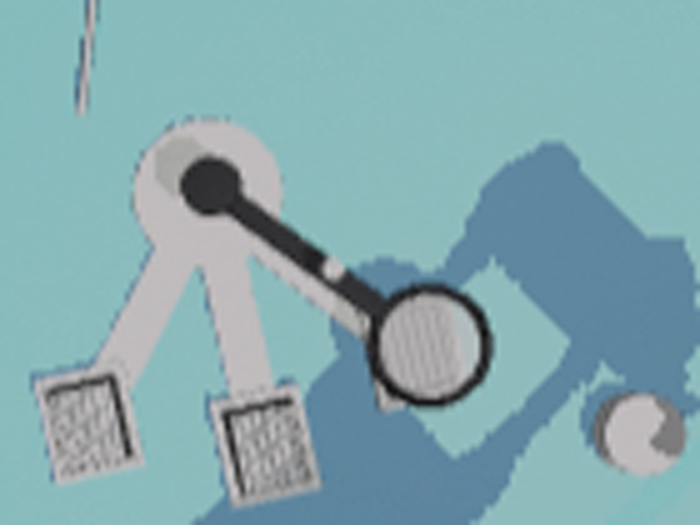

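The lens is centred at (430,345), with the handle at (333,268). I measure it against the pocket.

Run:
```python
from h import *
import pickle
c=pickle.load(open("t3.pkl","rb"))
A=lambda u,v,z:ray(c,((u+.5)/5-.5+222,(v+.5)/5-.5+135),z)
l=A(430,345,.08);print(l,A(333,268,.128),np.linalg.norm(l-[.5055,-.183]))
```

```text
[ 0.5087119  -0.18531632] [ 0.55538427 -0.12020926] 0.00396000895977932
```

```bash
python3 -c "
from station import ticket
print(ticket.job_done())"
```

```text
the job is handed in; nothing more can be done
None
```

The loose heat sink is seated fins up in the right pocket, and the lens was left about 4 mm from its centre (limit 14 mm). The gripper is clear of everything, and the job was handed in at about 19 s; no verdict came back.

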